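# Draw the parts tote out of the boiler-room cabinet and hold it level

## Robot

A 6-joint arm with a two-finger parallel gripper is mounted at the origin on the work surface. World frame = base frame: x ahead of the robot, y to its left, z up, the work surface at z = 0. Lengths are in m, angles in rad, forces in N, time in s.
With the tool pointing down it reaches from about 0.425 to 0.95 m from the base axis. Payload 3.5 kg.
Tool frame: the origin (TCP) lies at the very end of the fingers, on their centre line; the grasp point (between the pads) lies 19 mm behind it (ctrl.pinch_z is the distance from the TCP to the grasp point, in m); z points along the fingers, y is the line along which they close (so a half turn about z gives the same grasp; the last joint's range is limited). The gripper opens to 85 mm and grips with 20 to 120 N. Pads are 22 mm wide; open, the fingers measure 114 mm over their backs; the gripper's body (76 mm by 85 mm) begins 54 mm behind the grasp point. The pads swing forward as they close: fully open they stand 13 mm farther back than shut.
Start: joints at [-1.372, 0.286, 1.577, -0, 1.279, -0.15], TCP at [0.231, -0.634, 0.2] pointing down, gripper open.
Joint ranges: [-2.77, 2.77], [-0.9, 2.22], [0.21, 2.48], [-1.53, 4.67], [0.24, 2.81], [-2.84, 2.84]. Speed limits (rad/s): [2.79, 2.79, 3.14, 3.14, 3.14, 3.14].

## Interface

Orientations are given as a unit quaternion [x, y, z, w].
In Python, from plant import ctrl gives the robot as it stands. The module is installed in compiled form; this text tells all that it offers.
- The arm moves only by the shell command python3 -m crank 'ROWS' [OPENING] [FORCE]. ROWS is JSON, a list of rows, each a list of 6 numbers: the shift along the tool's x, y, z in cm, then the turn, a rotation vector about the tool's x, y, z in rad. In form: [[tx, ty, tz, rx, ry, rz], ...]. A call has 1 to 10 rows; each row is the pose to reach, as a shift and turn from the pose commanded when the call began, along the tool's axes at that moment; what a row does not reach only later rows make up. A row lasts 1/10 s, in which the tool goes at most 50 mm and 8.59 degrees, less where a joint would pass 70% of its speed; a pose out of reach is approached as far as the arm can. A call with a gripper value outside its range is refused whole. OPENING is the opening, from 0 (shut) to 1 (fully open), set as the call begins (- or left out, the last holds). The fingers move at their own pace and stop on an object; FORCE is the grip in N (left out, the last holds). Time passes only in rows, so rows that repeat a pose let the fingers close. It gives the time, the measured TCP pose, the force, the opening and the grip force at its end, in the units of the state.
- ctrl.get_state(): the state, without advancing time (a new reading comes with each control period).
- ctrl.read_camera(name): name is "scene" or "top"; returns (picture, depth): 400x640x3 uint8, blue, green, red; 400x640 float32, m along the optical axis (not along the pixel's ray), 0 where there is no reading.
- ctrl.camera_info(name): a dict with "K" (3x3 intrinsics, pixels), "origin" and "orientation" of the camera in the world. Camera axes: x right, y down, z forward; pixel columns grow to the right and rows downward; lengths in m; the calibration is good to about 2 mm. A picture is of the moment at which its call begins. camera_info takes no time and is no camera call.
- ctrl.sign_off(): hands the job in; it is judged then, once.
The state is a dict: "time": time; "qpos": joint angles; "dq": joint speeds; "joint_efforts": joint torques, N m; "eef_pos": TCP position; "tcp_rot": TCP orientation; "contact_force": force on the tool from outside, world axes, zero at the start; "wrist_torque": the same for the moment, N m; "opening": opening from 0.0 (shut) to 1.0 (fully open); "finger_force": force on a finger pad.
Only numpy, scipy, OpenCV 4.12 (cv2) and the standard library are available. Lean on these libraries where they do the work, as an engineer would, in place of code of your own. Each camera call takes 0.05 s, during which the arm holds its last target. There are 200 camera calls.

## Task

The plywood tote with the thermostat in it is pushed half way into the small cabinet. Without jamming it against the cabinet, slide it along the shelf straight out until its rear end is fully clear of the cabinet front, and only then lift it off the shelf, level all the way so that the thermostat stays lying in it, and finish still holding it steady and level about 100 mm above the shelf in front of the cabinet. Leave the gauge, the flange and the drain cock where they lie.

Things in the scene. Friction and masses are not known exactly. Their poses are not given: they have to be found in the camera images.
- cabinet: small teak cabinet fixed on the shelf: 160 mm deep (its x), 184 wide (its y), 168 high. Origin: centre of its underside, z = 0. Open mouth at its x = -0.080, facing its -x (in the room roughly -y). No floor: things inside stand on the shelf. Inside depth 150 mm. Its door, hinged at its -y side, is swung wide open (165 to 200 degrees) and stays there
- cabinet_mouth (a point): middle of the cabinet's mouth plane, at shelf level; axes as the cabinet's. The mouth is 156 mm wide and 150 mm high, under an 18 mm thick roof that is flush with the mouth plane
- tote: loose open plywood tote, 240 mm long (its x, end faces at +/-0.120), 120 wide (its y), about 0.42 kg. Origin: centre of its underside, z up. Sides 45 high, end boards 10 thick, 135 high, tapering to 56 wide. At the start it stands on the shelf along the cabinet's x (within 2 degrees), its +x end 100 to 130 mm inside the mouth under the roof, its -x end outside
- tote_handle (a point): middle of the tote's red handle rail, 112 mm above the tote's underside; axes as the tote's. The rail runs along x from -0.110 to +0.110 between the end boards, 22 mm wide (y), 30 mm tall, free space around and under it. The loaded tote balances within 25 mm of this point
- thermostat: round cream ceramic thermostat, 80 mm diameter, 40 mm high with its dial, about 0.18 kg, lying face up and loose on the tote's floor (8 mm thick). Origin: centre of its underside. z is up through the dial
- gauge: steel pressure gauge lying on its back, 63 mm diameter, 28 mm high, brass stem out to 59 mm along its -x. Origin: centre of its underside
- flange: oval cast brass pump flange lying on the shelf, 108 mm long (its x), 60 mm wide, hub 34 mm high. Origin: centre of its underside
- drain_cock: iron drain cock lying on the shelf, about 80 mm long (its x), 26 mm wide, 48 mm high at its square spindle. Origin: underside of its valve block

How it is judged:
On the way, in this order (a step that is already met when the one before it is completed fails the run):
1. the tote, still down on the shelf and level, is drawn out until its rear end is clear of the cabinet front (x of tote in the frame of cabinet below -0.203 m and height (world z) of tote below 0.03 m and angle between tote's own z axis and vertical below 0.12 rad), for 0.1 s.
2. the tote is lifted off the shelf, level, clear of the cabinet (height (world z) of tote above 0.05 m and angle between tote's own z axis and vertical below 0.12 rad and x of tote in the frame of cabinet below -0.2 m), for 0.1 s.
At the end, for the whole second after the job is handed in: Held by the fingers alone, in front of and clear of the cabinet: underside 70 to 150 mm up, within 7 degrees of level, under 30 mm/s and 0.2 rad/s; thermostat lying face up (within 11 degrees) on the tote's floor; gauge, flange, drain cock within 20 mm of their start (height (world z) of tote between 0.07 and 0.15 m and angle between tote's own z axis and vertical below 0.12 rad and linear speed of tote below 0.03 m/s and angular speed of tote below 0.2 rad/s and contact force between the fingers and tote above 3 N and contact force between tote and cabinet below 0.2 N and x of tote in the frame of cabinet below -0.2 m and z of thermostat in the frame of tote between 0 and 0.02 m and horizontal distance between thermostat and tote below 0.09 m and angle between thermostat's own z axis and vertical below 0.2 rad and distance of each of gauge, flange, drain_cock from where it was at the start of the episode below 0.02 m); the arm keeps its last pose, push and grip.
It fails at once if the tote is tipped by more than 15 degrees (angle between tote's own z axis and vertical above 0.26 rad).
It fails at once if the tote is jammed against the cabinet with more than 20 N (contact force between tote and cabinet above 20 N).
It fails at once if the thermostat is tipped by more than 30 degrees (angle between thermostat's own z axis and vertical above 0.52 rad).
It fails at once if gauge, flange or drain cock is shifted by more than 20 mm (distance of any of gauge, flange, drain_cock from where it was at the start of the episode above 0.02 m).
It also fails if it takes over 51 s, if anything falls off the work surface, if the arm or the gripper's body presses on something with over 40 N, if the wrist force passes 120 N, or if a joint passes its speed limit or range.

## Working session

There is one attempt and no reset: what is moved stays moved. The work goes in short steps, Python scripts to look and compute and a shell command to move; the robot and the scene stay as the last step left them, time stands still between calls to the robot, and variables do not carry over. Pictures are saved under pics/ and viewed, at most 10 in all, crops included, and the job is handed in when it is done.

```bash
mkdir -p pics; cat > h.py <<'E'
import numpy as np, cv2
from plant import ctrl
from scipy.spatial.transform import Rotation as R
def cam(n):
    i=ctrl.camera_info(n); return np.array(i["K"]),np.array(i["origin"]),i["orientation"]
def rot(o):
    o=np.array(o); return o if o.shape==(3,3) else R.from_quat(o).as_matrix()
def ray(n,u,v):
    K,o,q=cam(n); d=rot(q)@np.linalg.inv(K)@np.array([u,v,1.]); return o,d
def onplane(n,u,v,z):
    o,d=ray(n,u,v); return o+d*(z-o[2])/d[2]
def cloud(n,dep):
    K,o,q=cam(n); v,u=np.mgrid[:400,:640]
    p=np.stack([u,v,np.ones_like(u)],-1)@np.linalg.inv(K).T*dep[...,None]
    return p@rot(q).T+o
E
python3 - <<'E'
from h import *
for n in("scene","top"):
    p,d=ctrl.read_camera(n); cv2.imwrite(f"pics/{n}0.png",p); np.save(f"{n}0.npy",d); print(n,cam(n),(d>0).mean())
print(ctrl.get_state())
E
```

```text
scene (array([[425.80041899,   0.        , 322.89521048],
       [  0.        , 425.80041899, 203.09442997],
       [  0.        ,   0.        ,   1.        ]]), array([ 0.31228526, -0.10316705,  1.0486693 ]), array([ 0.85417023, -0.49300355,  0.08260586, -0.14323756])) 0.9959140625
top (array([[436.79040167,   0.        , 314.69995305],
       [  0.        , 436.79040167, 205.24007534],
       [  0.        ,   0.        ,   1.        ]]), array([0.46903933, 0.0560792 , 1.01229517]), array([-0.69781825,  0.7139787 , -0.03623323,  0.0443989 ])) 0.99612109375
{'time': 0.1, 'qpos': array([-1.37199139e+00,  2.87113775e-01,  1.57801669e+00, -3.03959012e-06,
        1.27856659e+00, -1.49959772e-01]), 'dq': array([-0.00024406, -0.00129007, -0.00603491,  0.00013681, -0.00157848,
        0.000619  ]), 'joint_efforts': array([ 1.16849089e-03, -4.07289219e+01, -2.93700331e+01, -1.35238379e-04,
        3.41321356e-03,  7.37586845e-06]), 'eef_pos': array([ 0.23059636, -0.63370378,  0.19866861]), 'tcp_rot': array([ 9.84833267e-01,  1.73500228e-01, -2.71494119e-05, -1.05185317e-03]), 'contact_force': array([ 1.0839825 ,  0.09675527, -0.44546053]), 'wrist_torque': array([-0.00666583, -0.00984166, -0.05214379]), 'finger_force': 0.0, 'opening': 0.9995916184945075}
```

View pics/scene0.png

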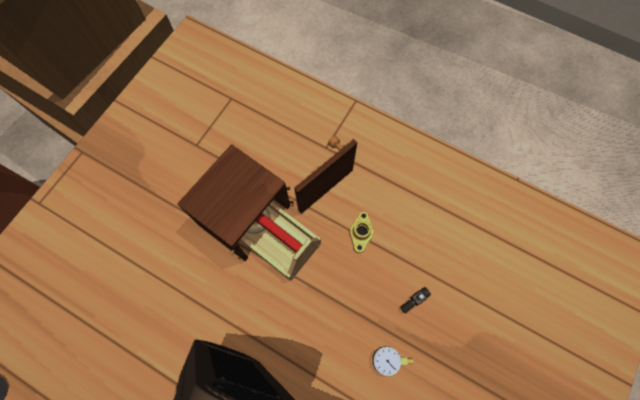

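View pics/top0.png

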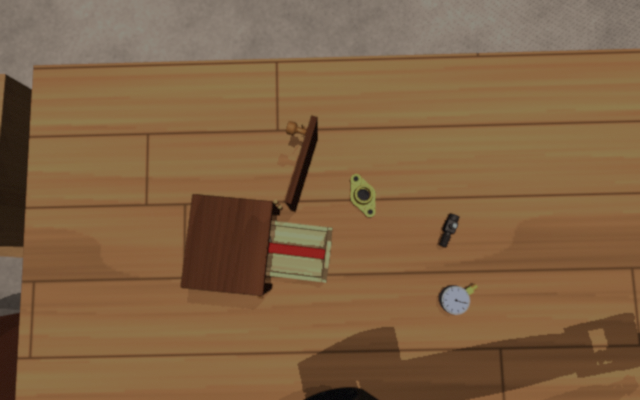

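The scene view shows the cabinet at about (235,195), the tote's red rail from (262,220) to (300,248), the flange at (362,232), the cock at (416,299) and the gauge at (388,361). In the top view the mouth is near column 268, the rail runs (270,250)–(325,253) and the flange (362,195) lies close beside the tote's path.

```bash
cat > m.py <<'E'
from h import *
def red(p):
    h=cv2.cvtColor(p,cv2.COLOR_BGR2HSV); m=(((h[...,0]<5)|(h[...,0]>174))&(h[...,1]>200)&(h[...,2]>120)).astype(np.uint8)
    n,l,s,_=cv2.connectedComponentsWithStats(m); return l==1+np.argmax(s[1:,4])
def rail(n,p,d):
    m=red(p); c=cloud(n,d)[m]; zt=np.percentile(c[:,2],70)
    t=c[abs(c[:,2]-zt)<.006]
    r=cv2.minAreaRect((t[:,:2]*1000).astype(np.float32)); b=cv2.boxPoints(r)/1000
    return m.sum(),zt,b,t[:,:2].mean(0)
if __name__=="__main__":
    for n in("scene","top"):
        p=cv2.imread(f"pics/{n}0.png"); d=np.load(f"{n}0.npy"); c=cloud(n,d)
        print(n,*rail(n,p,d))
        # roof of cabinet: top plane
        k=(abs(c[...,2]-.168)<.006)&(cv2.cvtColor(p,cv2.COLOR_BGR2HSV)[...,2]<150)
        q,l,s,_=cv2.connectedComponentsWithStats(k.astype(np.uint8)); k=l==1+np.argmax(s[1:,4])
        r=cv2.minAreaRect((c[k][:,:2]*1000).astype(np.float32)); print("roof",k.sum(),r,cv2.boxPoints(r).round(),np.median(c[k][:,2]))
        e=c[(abs(c[...,2]-.135)<.004)]; e=e[(e[:,1]<.15)&(e[:,0]>.2)]; print("z135",len(e),e.mean(0) if len(e) else 0)
    p=cv2.imread("pics/top0.png"); ys,xs=np.where(red(p)); print(xs.min(),xs.max(),ys.min(),ys.max())
    # two-view triangulation of the rail's outer end, table heights
    for u,v in((364,194),(450,230),(456,300),(330,228),(325,281)): print(u,v,c[v,u].round(3))
E
python3 m.py
```

```text
scene 41 0.12610678472074777 [[0.46082363 0.12999423]
 [0.47464803 0.12175168]
 [0.49605104 0.15764883]
 [0.48222664 0.1658914 ]] [0.48054793 0.14679738]
roof 5643 ((494.5062255859375, 237.08511352539062), (161.12657165527344, 184.12095642089844), 83.22048950195312) [[394. 168.]
 [576. 146.]
 [595. 306.]
 [413. 328.]] 0.1670724427917507
z135 217 [0.56875012 0.06945817 0.13461283]
top 354 0.12707990198214944 [[0.46498    0.05017895]
 [0.48027048 0.04808193]
 [0.4953771  0.15823252]
 [0.48008662 0.16032955]] [0.48056411 0.10475522]
roof 7807 ((494.8697204589844, 237.70657348632812), (160.89805603027344, 184.06378173828125), 83.18888092041016) [[394. 169.]
 [577. 147.]
 [596. 307.]
 [413. 329.]] 0.16698357499196792
z135 196 [0.54830464 0.06175361 0.13472654]
269 324 244 257
364 194 [ 0.607 -0.048  0.014]
450 230 [ 0.519 -0.237  0.025]
456 300 [ 0.365 -0.24   0.03 ]
330 228 [0.528 0.034 0.055]
325 281 [0.414 0.047 0.059]
```

```bash
cat > go.py <<'E'
from h import *
import sys
# x y z(TCP) railangle_deg -> shift cm & rotvec in the current tool frame, from measured pose
def go(x,y,z,a):
    s=ctrl.get_state(); T=R.from_quat(s["tcp_rot"]); d=T.inv().apply(np.array([x,y,z])-s["eef_pos"])*100
    a=np.radians(a); X=np.array([np.cos(a),np.sin(a),0]); Z=np.array([0,0,-1.]); G=R.from_matrix(np.array([X,np.cross(Z,X),Z]).T)
    print(d.round(2),(T.inv()*G).as_rotvec().round(3),"at",s["eef_pos"].round(4))
if __name__=="__main__": go(*map(float,sys.argv[1:]))
E
python3 - <<'E'
from h import *; from m import red
from plant import ctrl
print("pinch",ctrl.pinch_z)
p=cv2.imread("pics/top0.png"); m=red(p); pts=np.argwhere(m)
cs=[];
for u in range(272,322):
    v=pts[pts[:,1]==u][:,0]; cs.append((u,v.mean(),len(v)))
cs=np.array(cs); W=np.array([onplane("top",u,v,.127) for u,v,_ in cs])
f=np.polyfit(W[:,1],W[:,0],1); print("width px",cs[:,2].mean(),"angle",90-np.degrees(np.arctan(f[0])),"x at y=.098",np.polyval(f,.098),"end y",onplane("top",324.5,253,.127))
E
python3 go.py 0.46 -0.25 0.25 82.2
```

```text
pinch 0.0187
width px 6.48 angle 82.46444292834991 x at y=.098 0.4798027072330606 end y [0.47332225 0.04759956 0.127     ]
[ 34.67 -28.23  -5.06] [-2.000e-03 -1.000e-03 -1.086e+00] at [ 0.2306 -0.6337  0.1987]
```

```bash
python3 -m crank '[[34.7,-28.2,-5,0,0,-1.09],[34.7,-28.2,-5,0,0,-1.09],[34.7,-28.2,-5,0,0,-1.09],[34.7,-28.2,-5,0,0,-1.09],[34.7,-28.2,-5,0,0,-1.09],[34.7,-28.2,-5,0,0,-1.09],[34.7,-28.2,-5,0,0,-1.09],[34.7,-28.2,-5,0,0,-1.09],[34.7,-28.2,-5,0,0,-1.09],[34.7,-28.2,-5,0,0,-1.09]]' 1 
python3 - <<'E'
from h import *
p=cv2.imread("pics/top0.png"); d=np.load("top0.npy"); c=cloud("top",d)
for u in (280,310):
  for v in range(240,264): print(u,v,p[v,u],c[v,u].round(3))
E
python3 go.py 0.4798 0.098 0.25 82.3
```

```text
time: 1.1
eef_pos: [0.4627, -0.2461, 0.2506]
tcp_rot: [0.75, 0.662, 0.001, 0.0]
contact_force: [0.1, -0.9, -0.6]
opening: 1.001
finger_force: 0.0
280 240 [103 144 141] [0.506 0.148 0.011]
280 241 [ 93 131 133] [0.504 0.148 0.007]
280 242 [ 70 101 118] [0.501 0.148 0.008]
280 243 [ 49  70 109] [0.499 0.148 0.009]
280 244 [ 31  40 117] [0.493 0.137 0.125]
280 245 [ 28  32 133] [0.491 0.137 0.124]
280 246 [ 30  34 138] [0.489 0.137 0.126]
280 247 [ 28  32 139] [0.469 0.056 1.012]
280 248 [ 29  33 138] [0.485 0.137 0.126]
280 249 [ 28  32 138] [0.483 0.137 0.13 ]
280 250 [ 30  34 139] [0.481 0.137 0.126]
280 251 [ 29  32 138] [0.479 0.137 0.128]
280 252 [ 27  33 131] [0.477 0.137 0.129]
280 253 [ 39  55 119] [0.475 0.137 0.125]
280 254 [ 70 102 118] [0.473 0.138 0.121]
280 255 [ 97 136 136] [0.472 0.149 0.006]
280 256 [101 142 141] [0.469 0.149 0.005]
280 257 [ 96 136 141] [0.467 0.148 0.009]
280 258 [ 95 134 141] [0.465 0.148 0.008]
280 259 [ 96 136 142] [0.463 0.148 0.009]
280 260 [ 97 136 141] [0.46  0.148 0.009]
280 261 [ 98 137 142] [0.458 0.149 0.006]
280 262 [ 96 136 141] [0.456 0
[... 433 characters left out ...]
10 249 [ 27  32 136] [0.482 0.077 0.123]
310 250 [ 28  34 139] [0.48  0.077 0.124]
310 251 [ 28  34 139] [0.478 0.077 0.126]
310 252 [ 29  35 139] [0.476 0.077 0.127]
310 253 [ 29  34 139] [0.474 0.077 0.128]
310 254 [ 28  34 138] [0.472 0.077 0.127]
310 255 [ 28  33 138] [0.47  0.077 0.128]
310 256 [ 32  40 132] [0.468 0.077 0.127]
310 257 [ 48  70 121] [0.466 0.077 0.127]
310 258 [ 80 113 123] [0.463 0.08  0.008]
310 259 [ 97 137 137] [0.461 0.08  0.007]
310 260 [ 99 138 141] [0.459 0.08  0.006]
310 261 [ 97 135 142] [0.456 0.08  0.008]
310 262 [ 98 136 142] [0.454 0.08  0.008]
310 263 [ 98 137 142] [0.452 0.08  0.005]
[34.35 -2.59  0.1 ] [ 0.002 -0.001  0.01 ] at [ 0.4627 -0.2461  0.2506]
```

```bash
python3 -m crank '[[34.4,-2.6,0,0,0,0.01],[34.4,-2.6,0,0,0,0.01],[34.4,-2.6,0,0,0,0.01],[34.4,-2.6,0,0,0,0.01],[34.4,-2.6,0,0,0,0.01],[34.4,-2.6,0,0,0,0.01],[34.4,-2.6,0,0,0,0.01],[34.4,-2.6,0,0,0,0.01],[34.4,-2.6,0,0,0,0.01],[34.4,-2.6,0,0,0,0.01]]'
python3 go.py 0.479 0.098 0.093 82.5
python3 -c "
from h import *
for n in('scene','top'):
    p,d=ctrl.read_camera(n); cv2.imwrite(f'pics/{n}1.png',p)
a=np.hstack([cv2.imread(f'pics/{n}1.png')[90:330,150:500] for n in('scene','top')]); cv2.imwrite('pics/c1.png',a)"
```

```text
time: 2.1
eef_pos: [0.4799, 0.0925, 0.2495]
tcp_rot: [0.756, 0.655, -0.0, -0.0]
contact_force: [-0.1, 0.3, 1.0]
opening: 1.001
finger_force: 0.0
[ 0.54 -0.16 15.65] [-0.001  0.001 -0.012] at [0.4799 0.0925 0.2495]
```

View pics/c1.png

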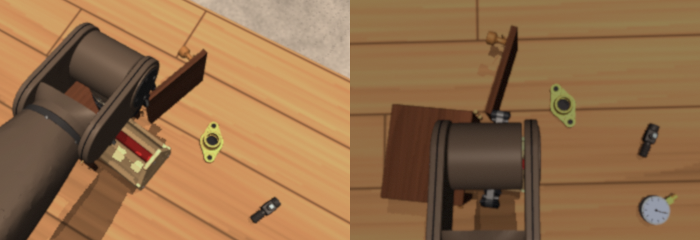

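The gripper is over the exposed rail with the other objects untouched; the wrist overhangs the roof high up, so I lower in stages and watch the force.

```bash
python3 -m crank '[[0.4,-0.15,3,0,0,-0.01],[0.4,-0.15,6,0,0,-0.01],[0.4,-0.15,8,0,0,-0.01],[0.4,-0.15,10,0,0,-0.01],[0.4,-0.15,11,0,0,-0.01],[0.4,-0.15,12,0,0,-0.01],[0.4,-0.15,12,0,0,-0.01]]'
python3 go.py 0.479 0.096 0.093 82.5
```

```text
time: 2.9
eef_pos: [0.4785, 0.0973, 0.1289]
tcp_rot: [0.753, 0.659, -0.001, -0.001]
contact_force: [0.6, 0.0, 0.4]
opening: 1.0
finger_force: 0.0
[-0.12  0.08  3.59] [-0.002  0.    -0.002] at [0.4785 0.0973 0.1289]
```

```bash
python3 -m crank '[[-0.1,0.1,1,0,0,0],[-0.1,0.1,2,0,0,0],[-0.1,0.1,2.8,0,0,0],[-0.1,0.1,3.5,0,0,0],[-0.1,0.1,3.5,0,0,0]]' && python3 -m crank '[[0,0,0,0,0,0],[0,0,0,0,0,0],[0,0,0,0,0,0],[0,0,0,0,0,0],[0,0,0,0,0,0],[0,0,0,0,0,0],[0,0,0,0,0,0],[0,0,0,0,0,0]]' 0.15 25
```

```text
time: 3.4
eef_pos: [0.4789, 0.0968, 0.0935]
tcp_rot: [0.752, 0.659, -0.001, -0.001]
contact_force: [0.5, -0.0, -0.7]
opening: 1.001
finger_force: 0.0
time: 4.2
eef_pos: [0.4806, 0.0968, 0.0959]
tcp_rot: [0.752, 0.659, 0.001, 0.0]
contact_force: [-0.3, -0.2, 5.1]
opening: 0.153
finger_force: 2.8
```

```bash
python3 -m crank '[[0,0,0,0,0,0],[0,0,0,0,0,0],[0,0,0,0,0,0],[0,0,0,0,0,0]]' 0 30
python3 -c "
from h import *
for n in('scene','top'):
    p,d=ctrl.read_camera(n); cv2.imwrite(f'pics/{n}2.png',p)
a=np.hstack([cv2.resize(cv2.imread(f'pics/{n}2.png')[140:300,200:400],None,fx=2,fy=2) for n in('scene','top')]); cv2.imwrite('pics/c2.png',a)"
```

```text
time: 4.6
eef_pos: [0.4804, 0.0968, 0.0957]
tcp_rot: [0.752, 0.659, 0.0, 0.0]
contact_force: [-0.2, -0.1, 5.6]
opening: 0.004
finger_force: 2.8
```

View pics/c2.png

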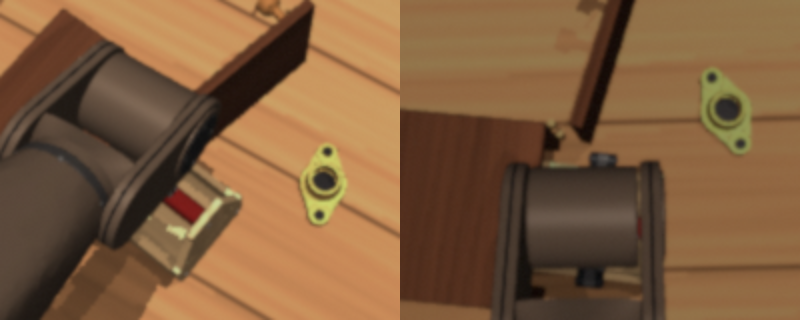

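The picture shows the gripper still over the rail, but the fingers are hidden by the wrist and the opening reads shut. I'll check finger geometry from the depth data.

```bash
python3 - <<'E'
from h import *
s=ctrl.get_state(); T=R.from_quat(s["tcp_rot"]); print(s["opening"],s["finger_force"],s["contact_force"],s["wrist_torque"])
for n in("scene","top"):
    p,d=ctrl.read_camera(n); c=cloud(n,d); q=T.inv().apply((c.reshape(-1,3)-s["eef_pos"])).reshape(c.shape)
    m=(d>0)&(abs(q[...,0])<.06)&(abs(q[...,1])<.1)&(q[...,2]<.02)&(q[...,2]>-.16)
    print(n,m.sum())
    for lo in np.arange(-.16,.02,.02):
        k=m&(q[...,2]>=lo)&(q[...,2]<lo+.02)
        if k.sum(): print(round(lo,2),k.sum(),q[k].min(0).round(3),q[k].max(0).round(3),np.median(p[k],0))
    np.save(f"{n}2.npy",d)
    from m import rail
    try: print(rail(n,p,d))
    except Exception as e: print(e)
E
```

```text
0.003303622401134367 2.8048399463295937 [-1.09667416  0.398592    5.36571606] [0.01146495 0.16497463 0.00258279]
scene 434
-0.08 4 [ 0.032  0.098 -0.071] [ 0.037  0.1   -0.065] [39.  51.5 74.5]
-0.06 19 [-0.059 -0.029 -0.049] [-0.01   0.018 -0.04 ] [133. 193. 201.]
-0.04 304 [-0.06  -0.034 -0.04 ] [-0.006  0.027 -0.021] [ 29.  37. 123.]
-0.02 64 [-0.06  -0.043 -0.02 ] [-0.004  0.035 -0.   ] [ 68.   98.  125.5]
-0.0 43 [-0.06  -0.052  0.   ] [-0.05   0.044  0.019] [ 74. 107. 134.]
(np.int64(64), np.float64(0.12684250814616338), array([[0.46568626, 0.05331593],
       [0.47645822, 0.05134082],
       [0.48242366, 0.08387554],
       [0.4716517 , 0.08585065]], dtype=float32), array([0.47397206, 0.06790665]))
top 343
-0.14 192 [-0.013 -0.061 -0.136] [ 0.013  0.061 -0.12 ] [32.  35.  39.5]
-0.12 37 [-0.012 -0.062 -0.12 ] [ 0.013  0.06  -0.112] [24. 28. 35.]
-0.08 48 [ 0.025  0.088 -0.072] [ 0.041  0.1   -0.06 ] [26.5 42.  75. ]
-0.06 23 [ 0.025  0.087 -0.06 ] [ 0.06   0.099 -0.04 ] [17. 30. 49.]
-0.04 23 [-0.04  -0.014 -0.038] [ 0.059  0.099 -0.022] [26. 32. 75.]
-0.02 9 [ 0.025  0.087 -0.019] [ 0.039  0.099 -0.003] [ 9. 12. 22.]
-0.0 11 [0.025 0.087 0.001] [0.038 0.097 0.014] [ 6. 11. 22.]
attempt to get argmax of an empty sequence
```

```bash
python3 -m crank '[[0,0,0,0,0,0],[0,0,0,0,0,0],[0,0,0,0,0,0]]' 0.5 30; for i in 1 2 3 4; do python3 -m crank '[[0,0,0,0,0,0]]' 0 60; done
```

```text
time: 5.1
eef_pos: [0.479, 0.0967, 0.0941]
tcp_rot: [0.752, 0.659, -0.001, -0.001]
contact_force: [-0.1, -0.1, 0.2]
opening: 0.494
finger_force: 0.0
time: 5.2
eef_pos: [0.4787, 0.0968, 0.0938]
tcp_rot: [0.752, 0.659, -0.001, -0.001]
contact_force: [-0.6, 0.3, -0.1]
opening: 0.345
finger_force: 0.0
time: 5.3
eef_pos: [0.4787, 0.0968, 0.0942]
tcp_rot: [0.752, 0.659, -0.001, -0.001]
contact_force: [-0.9, 0.9, 0.7]
opening: 0.213
finger_force: 58.7
time: 5.4
eef_pos: [0.4788, 0.0968, 0.0943]
tcp_rot: [0.752, 0.659, -0.001, -0.001]
contact_force: [-2.3, 0.4, 0.4]
opening: 0.21
finger_force: 58.6
time: 5.5
eef_pos: [0.4788, 0.0968, 0.0943]
tcp_rot: [0.752, 0.659, -0.001, -0.001]
contact_force: [-1.9, -0.5, -0.6]
opening: 0.21
finger_force: 58.6
```

Now it is truly held (opening 0.21 ≈ 22 mm rail, 59 N). Gentle start of the pull.

```bash
python3 -m crank '[[-0.3,0,0,0,0,0],[-0.8,0,0,0,0,0],[-1.5,0,0,0,0,0],[-2.3,0,0,0,0,0],[-3,0,0,0,0,0],[-3.6,0,0,0,0,0],[-4,0,0,0,0,0],[-4,0,0,0,0,0]]'
python3 -c "
from h import *; from m import red
p,d=ctrl.read_camera('scene'); c=cloud('scene',d); k=(abs(c[...,2]-.135)<.004)&(c[...,1]<.1)&(c[...,1]>-.05)&(c[...,0]<.54)&(c[...,0]>.42); print(k.sum(),c[k].mean(0),c[k].min(0),c[k].max(0))
d=np.load('scene0.npy');c=cloud('scene',d); k=(abs(c[...,2]-.135)<.004)&(c[...,1]<.1)&(c[...,1]>-.05)&(c[...,0]<.54)&(c[...,0]>.42); print(k.sum(),c[k].mean(0),c[k].min(0),c[k].max(0))
"
```

```text
time: 6.3
eef_pos: [0.4746, 0.056, 0.095]
tcp_rot: [0.752, 0.659, -0.001, 0.0]
contact_force: [-1.0, -0.7, -1.5]
opening: 0.206
finger_force: 59.1
112 [0.46514541 0.00183667 0.13469236] [ 0.43843537 -0.00591361  0.13107033] [0.49244306 0.03475718 0.13838044]
103 [0.46878884 0.04219598 0.13385015] [0.44306789 0.03514266 0.13100511] [0.49703511 0.05036926 0.13691502]
```

The tote follows (outer end moved about 40 mm, height unchanged). Continue.

```bash
python3 -m crank '[[-0.5,0,0,0,0,0],[-1.3,0,0,0,0,0],[-2.3,0,0,0,0,0],[-3.3,0,0,0,0,0],[-4.4,0,0,0,0,0],[-5.5,0,0,0,0,0],[-6.6,0,0,0,0,0],[-7.7,0,0,0,0,0],[-8.7,0,0,0,0,0],[-9.4,0,0,0,0,0]]' && python3 -m crank '[[-0.8,0,0,0,0,0],[-1.8,0,0,0,0,0],[-2.9,0,0,0,0,0],[-4,0,0,0,0,0],[-5.1,0,0,0,0,0],[-6.2,0,0,0,0,0],[-7.2,0,0,0,0,0],[-8,0,0,0,0,0],[-8.5,0,0,0,0,0],[-8.8,0,0,0,0,0]]' && python3 -m crank '[[0,0,0,0,0,0],[0,0,0,0,0,0],[0,0,0,0,0,0]]'
python3 -c "
from h import *
for n in('scene','top'):
    p,d=ctrl.read_camera(n); cv2.imwrite(f'pics/{n}3.png',p);np.save(f'{n}3.npy',d)
    c=cloud(n,d); k=(abs(c[...,2]-.135)<.005)&(c[...,1]<.16)&(c[...,1]>-.3)&(c[...,0]<.54)&(c[...,0]>.38); print(k.sum(),c[k].mean(0),c[k].min(0),c[k].max(0))
a=np.hstack([cv2.imread(f'pics/{n}3.png')[90:390,150:500] for n in('scene','top')]); cv2.imwrite('pics/c3.png',a)"
```

```text
time: 7.35
eef_pos: [0.4621, -0.0371, 0.095]
tcp_rot: [0.752, 0.659, -0.0, 0.0]
contact_force: [0.5, 0.2, -4.3]
opening: 0.205
finger_force: 58.8
time: 8.35
eef_pos: [0.4506, -0.1238, 0.0949]
tcp_rot: [0.752, 0.659, 0.0, -0.0]
contact_force: [0.6, 0.9, -4.4]
opening: 0.203
finger_force: 58.8
time: 8.65
eef_pos: [0.451, -0.1237, 0.0954]
tcp_rot: [0.752, 0.659, -0.0, 0.001]
contact_force: [-0.4, -0.8, -2.2]
opening: 0.206
finger_force: 59.4
130 [0.46676501 0.02142598 0.1337403 ] [ 0.4152298  -0.18080555  0.13013566] [0.50183639 0.05772666 0.13939745]
146 [0.47353177 0.04367823 0.13341752] [ 0.4475179  -0.10305451  0.13001264] [0.50127994 0.05722045 0.13778158]
```

View pics/c3.png

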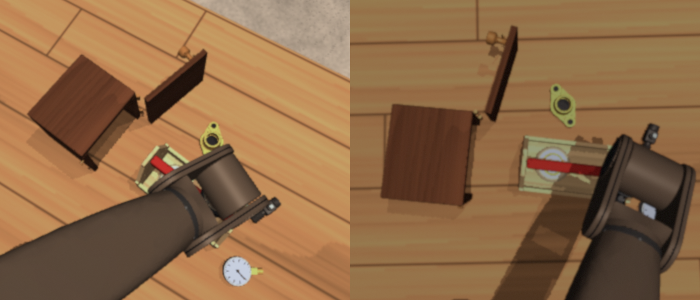

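The tote is fully out, rear end at crop (525,165) well clear of the cabinet, thermostat lying in it near its rear half at (553,163); the others are in place. Now regrasp near the balance point.

```bash
python3 -m crank '[[0,0,0,0,0,0],[0,0,0,0,0,0],[0,0,0,0,0,0],[0,0,0,0,0,0]]' 1 && python3 -m crank '[[0,0,-3,0,0,0],[0,0,-6,0,0,0],[0,0,-6.5,0,0,0]]'
python3 - <<'E'
from h import *; from m import red
p=cv2.imread("pics/top3.png"); d=np.load("top3.npy"); c=cloud("top",d)
m=red(p)&(abs(c[...,2]-.127)<.008); q=c[m]; print(m.sum(),q.min(0),q.max(0))
far=q[q[:,1]>q[:,1].max()-.004].mean(0); f=np.polyfit(q[:,1],q[:,0],1); print(far,f, 90-np.degrees(np.arctan(f[0])))
u=np.array([f[0],1])/np.hypot(f[0],1); y=far[1]-.108; cen=np.array([np.polyval(f,y),y]); print("tote centre",cen)
g=(cv2.cvtColor(p,cv2.COLOR_BGR2HSV)[...,1]<60)&(c[...,2]>.03)&(c[...,2]<.065)&(c[...,1]>-.15)&(c[...,0]>.38)&(c[...,0]<.55)&(c[...,1]<.06)
t=c[g]; (x,y),r=cv2.minEnclosingCircle((t[:,:2]*1000).astype(np.float32)); print("thermostat",g.sum(),x,y,r,np.median(t[:,2]), "along",(np.array([x,y])/1000-cen)@u)
E
```

```text
time: 9.15
eef_pos: [0.451, -0.1233, 0.0953]
tcp_rot: [0.752, 0.659, 0.0, 0.0]
contact_force: [0.6, -0.7, 0.4]
opening: 0.878
finger_force: 0.0
time: 9.45
eef_pos: [0.4531, -0.1244, 0.1641]
tcp_rot: [0.752, 0.659, 0.002, 0.004]
contact_force: [0.7, 0.8, 0.8]
opening: 1.0
finger_force: 0.0
43 [ 0.4671208  -0.00163215  0.1226867 ] [0.48118192 0.04065893 0.12884027]
[0.47189544 0.03932213 0.1267213 ] [0.03798651 0.47412455] 87.82457905375229
tote centre [ 0.47151572 -0.06867787]
thermostat 388 471.27978515625 -15.545677185058594 35.41818618774414 0.03787739359575276 along 0.05308494501454649
```

```bash
python3 - <<'E'
from h import *
A=[]
for n in("scene","top"):
    p,d=ctrl.read_camera(n); c=cloud(n,d); P=p.astype(int)
    k=(P[...,2]>2.2*P[...,1])&(P[...,2]>50)&(c[...,2]>.118)&(c[...,2]<.134)&(c[...,0]>.42)&(c[...,0]<.53)&(c[...,1]<.08)
    q=c[k]; f=np.polyfit(q[:,1],q[:,0],1); print(n,k.sum(),q[:,1].min(),q[:,1].max(),np.median(q[:,2]),"ang",90-np.degrees(np.arctan(f[0])),"x at y -.045,0.03",np.polyval(f,[-.045,.03]))
    for y in np.arange(-.05,.05,.02):
        w=q[(q[:,1]>y)&(q[:,1]<y+.02)]
        if len(w): print("  ",round(y+.01,3),len(w),w[:,0].min().round(4),w[:,0].max().round(4))
    b=(abs(c[...,2]-.135)<.004)&(c[...,1]>.03)&(c[...,1]<.09)&(c[...,0]>.42)&(c[...,0]<.53); print("rear board",b.sum(),c[b].mean(0),c[b].min(0),c[b].max(0))
E
```

```text
scene 204 -0.1638192088824903 0.043394758032944944 0.12569805075295581 ang 81.68145066828511 x at y -.045,0.03 [0.4608337  0.47179982]
   0.02 69 0.4604 0.4806
   0.04 55 0.4612 0.4832
rear board 103 [0.47272102 0.04879143 0.13409673] [0.44664807 0.04130402 0.13103482] [0.50156651 0.05566249 0.1374968 ]
top 743 -0.12218219453392229 0.0426706990251597 0.12584166915790762 ang 82.05390268125794 x at y -.045,0.03 [0.46199735 0.47246597]
   -0.04 90 0.4532 0.4716
   -0.02 92 0.4556 0.474
   -0.0 92 0.4581 0.4785
   0.02 95 0.4625 0.4809
   0.04 54 0.4649 0.4812
rear board 128 [0.47381764 0.04905411 0.13381708] [0.44758502 0.04204344 0.13100389] [0.50126914 0.05526997 0.13831703]
```

```bash
python3 go.py 0.461 -0.050 0.164 82
```

```text
[ 7.43 -0.03 -0.29] [0.003 0.001 0.008] at [ 0.4515 -0.1237  0.1612]
```

```bash
python3 -m crank '[[2.5,0,-0.3,0,0,0.01],[5,0,-0.3,0,0,0.01],[7.4,0,-0.3,0,0,0.01],[7.4,0,-0.3,0,0,0.01],[7.4,0,-0.3,0,0,0.01]]' && python3 go.py 0.461 -0.050 0.091 82
```

```text
time: 10.05
eef_pos: [0.4595, -0.0496, 0.1614]
tcp_rot: [0.755, 0.656, -0.001, -0.001]
contact_force: [0.1, -0.7, -0.0]
opening: 1.001
finger_force: 0.0
[-0.02  0.17  7.04] [-0.003 -0.    -0.001] at [ 0.4595 -0.0496  0.1614]
```

```bash
python3 -m crank '[[0,0.15,2,0,0,0],[0,0.15,4,0,0,0],[0,0.15,5.5,0,0,0],[0,0.15,6.5,0,0,0],[0,0.15,7,0,0,0],[0,0.15,7,0,0,0]]' && python3 -m crank '[[0,0,0,0,0,0],[0,0,0,0,0,0],[0,0,0,0,0,0],[0,0,0,0,0,0],[0,0,0,0,0,0],[0,0,0,0,0,0],[0,0,0,0,0,0],[0,0,0,0,0,0]]' 0 90
```

```text
time: 10.65
eef_pos: [0.4614, -0.0505, 0.0922]
tcp_rot: [0.756, 0.655, -0.0, -0.001]
contact_force: [0.3, 0.0, 0.4]
opening: 0.998
finger_force: 0.0
time: 11.45
eef_pos: [0.4613, -0.0501, 0.0935]
tcp_rot: [0.755, 0.655, -0.001, -0.001]
contact_force: [-5.1, 1.3, 4.9]
opening: 0.198
finger_force: 88.1
```

```bash
python3 -m crank '[[0,0,-0.2,0,0,0],[0,0,-0.5,0,0,0],[0,0,-0.9,0,0,0],[0,0,-1.3,0,0,0],[0,0,-1.6,0,0,0],[0,0,-1.8,0,0,0],[0,0,-1.8,0,0,0]]'
cat > tilt.py <<'E'
from h import *
for n in("scene","top"):
    p,d=ctrl.read_camera(n); cv2.imwrite(f'pics/{n}4.png',p); c=cloud(n,d); P=p.astype(int)
    k=(P[...,2]>2.2*P[...,1])&(P[...,2]>50)&(c[...,2]>.1)&(c[...,2]<.29)&(c[...,0]>.42)&(c[...,0]<.53)&(c[...,1]<.08)&(c[...,1]>-.2)
    q=c[k]; z=np.median(q[:,2]); q=q[abs(q[:,2]-z)<.02]; f=np.polyfit(q[:,1],q[:,2],1); print(n,len(q),"z rail top",z,"slope deg",np.degrees(np.arctan(f[0])),q[:,1].min(),q[:,1].max())
s=ctrl.get_state(); print(s["contact_force"],s["wrist_torque"],s["opening"],s["finger_force"],s["eef_pos"])
a=np.hstack([cv2.imread(f'pics/{n}4.png')[90:390,150:500] for n in('scene','top')]); cv2.imwrite('pics/c4.png',a)
E
python3 tilt.py
```

```text
time: 12.15
eef_pos: [0.4622, -0.0503, 0.1114]
tcp_rot: [0.756, 0.655, 0.0, 0.0]
contact_force: [-0.1, 0.2, -6.2]
opening: 0.197
finger_force: 88.3
scene 501 z rail top 0.1435562681083063 slope deg -0.012416853569865993 -0.1734486963007031 0.037977308077205355
top 228 z rail top 0.1431154403310872 slope deg 0.022899289372959004 -0.008795643362682397 0.04099202747828938
[ 0.43984876 -0.47895272 -6.21617376] [ 0.01911046  0.03762068 -0.00724941] 0.19684965706319227 88.27254317700863 [ 0.46185516 -0.05015197  0.11091388]
```

Off the shelf, 6.2 N load (full weight), level. Raise the remaining 85 mm.

```bash
python3 -m crank '[[0,0,-0.4,0,0,0],[0,0,-1.2,0,0,0],[0,0,-2.2,0,0,0],[0,0,-3.3,0,0,0],[0,0,-4.4,0,0,0],[0,0,-5.5,0,0,0],[0,0,-6.6,0,0,0],[0,0,-7.5,0,0,0],[0,0,-8.2,0,0,0],[0,0,-8.4,0,0,0]]' && python3 -m crank '[[0,0,0,0,0,0],[0,0,0,0,0,0],[0,0,0,0,0,0],[0,0,0,0,0,0],[0,0,0,0,0,0],[0,0,0,0,0,0],[0,0,0,0,0,0],[0,0,0,0,0,0]]'; python3 tilt.py
```

```text
time: 13.25
eef_pos: [0.4624, -0.0503, 0.1961]
tcp_rot: [0.755, 0.655, 0.0, 0.001]
contact_force: [0.1, 0.3, -5.4]
opening: 0.199
finger_force: 88.4
time: 14.05
eef_pos: [0.4619, -0.0502, 0.1949]
tcp_rot: [0.755, 0.655, -0.0, -0.0]
contact_force: [-0.2, 0.6, -6.2]
opening: 0.2
finger_force: 88.4
scene 751 z rail top 0.22711774739828816 slope deg -0.3201121973196833 -0.17447289270107713 0.043897336482109126
top 303 z rail top 0.22677569503490846 slope deg -0.9877638084007621 -0.01144465983611797 0.04237600634045989
[ 0.56953185 -0.88035736 -6.43485419] [-0.06290494  0.01287356 -0.00995644] 0.19374970813568623 88.41605857014656 [ 0.46189258 -0.05018506  0.19493507]
```

View pics/c4.png

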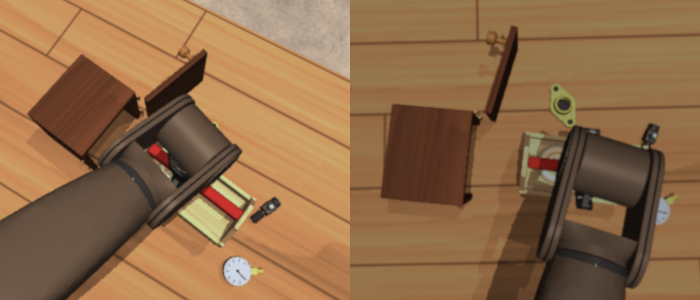

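The tote hangs level about 100 mm up, clear of the cabinet (rear end at crop (525,165) in the top view). The thermostat is visible inside at (543,170), and gauge, flange and cock are where they were.

```bash
python3 -c "
from plant import ctrl
print(ctrl.sign_off())"
```

```text
the job is handed in; nothing more can be done
None
```

The tote was slid straight out until clear of the cabinet, regrasped near its balance point and lifted. It was handed in held level about 100 mm above the shelf, with the thermostat lying in it and the gauge, flange and drain cock left in place; hand-in returned no verdict.

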